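# Park the key-cutter carriage on its stop pin

## Robot

A 6-joint arm with a two-finger parallel gripper is mounted at the origin on the work surface. World frame = base frame: x ahead of the robot, y to its left, z up, the work surface at z = 0. Lengths are in mm, angles in degrees, forces in N, time in s.
With the tool pointing down it reaches from about 325 to 925 mm from the base axis. Payload 3.1 kg.
Tool frame: the origin (TCP) lies at the very end of the fingers, on their centre line; the grasp point (between the pads) lies grasp_offset behind it (grasp_offset is the distance from the TCP to the grasp point, in mm); z points along the fingers, y is the line along which they close (so a half turn about z gives the same grasp; the last joint's range is limited). The gripper opens to 85 mm and grips with 20 to 120 N. Pads are 22 mm wide; open, the fingers measure 114 mm over their backs; the gripper's body (76 mm by 85 mm) begins 54 mm behind the grasp point. The pads swing forward as they close: fully open they stand 13 mm farther back than shut.
Start: joints at [68.686, 12.427, 92.441, -0, 75.132, -6.429], TCP at [160.535, 604.043, 231.3] pointing down, gripper open.
Joint ranges: [-157.48, 157.48], [-44.54, 120.13], [17.64, 146.25], [-64.5, 244.5], [7.68, 150.69], [-147.95, 147.95]. Speed limits (degrees/s): [159.86, 159.86, 180, 180, 180, 180].

## Interface

Orientations are given as [roll, pitch, yaw] about the fixed x, y, z axes, in that order (R = Rz(yaw) Ry(pitch) Rx(roll)).
In Python, from station import * gives the robot as it stands. Calls block until the motion is done:
- goto(position, orientation): joint-space move of the TCP to a pose.
- move_l(position, attitude=None, speed=150): straight line of the TCP; attitude=None keeps the orientation; speed is the mean speed in mm/s.
- move_j(angles): joint-space move.
- grip(opening, squeeze=None): finger opening in mm; squeeze is the grip in N (None keeps the last); returns when the fingers have stopped.
- wait(seconds).
- solve_ik(position, orientation): joint angles nearest the present ones, or None.
- get_obs(): the state.
- get_image(name): name is "side" or "top" or "wrist"; returns the picture (480x640x3 uint8, red, green, blue); there is no depth.
- get_calibration(name): a dict with "fx", "fy", "cx", "cy" (pixels), "R" (3x3) and "t" (3): a world point X has camera coordinates R X + t; the wrist camera has in their place "mount" (4x4, takes a point from camera to tool coordinates, whose origin is the TCP and whose axes are the flange's). Camera axes: x right, y down, z forward; pixel columns grow to the right and rows downward; lengths in mm; the calibration is good to about 2 mm. A picture is of the moment at which its call begins: read the wrist's pose just before it. get_calibration takes no time and is no camera call.
A pose or a line that the arm cannot do raises Unreachable and nothing moves.
- sign_off(): hands the job in; it is judged then, once.
Trained networks look in the newest picture that a camera, given by its name, has taken for a name from the list of things; names that differ only in an ending like _2 or _b are one class to them, and where a whole thing is asked for, a point or a joint stands for the part that bears it (a point fixed in the world has none). Each returns a list of dicts, best first, with "score" (0 to 1); they miss things now and then, are a little off and sometimes report something else, mostly with a low value. They report only what shows in the picture. A call takes as long as a camera call.
- spot_in(name, camera): "extent" ([centre column, centre row, width, height] in pixels, round what is visible of it).
- regions_of(name, camera): "region" (480x640 bool, what is visible of it) and "extent" ([centre column, centre row, width, height] in pixels, round what is visible of it).
The state is a dict: "t": time; "joint_pos": joint angles; "qvel": joint speeds; "effort": joint torques, N m; "tcp_pos": TCP position; "ee_rot": TCP orientation; "wrist_force": force on the tool from outside, world axes, zero at the start; "moment": the same for the moment, N m; "grip_width": finger opening in mm; "grip_force": force on a finger pad.
Only numpy, scipy, OpenCV 4.12 (cv2) and the standard library are available. Lean on these libraries where they do the work, as an engineer would, in place of code of your own. Each camera call takes 0.05 s, during which the arm holds its last target. There are 200 camera calls.

## Task

Park the carriage of the key-cutting machine for changing keys: push it by its left end, steadily, to the right until its catch has gone over and past the sprung stop pin, then let go so that the spring brings it back and it stays latched against the pin. Nothing is to be gripped or lifted: keep off the catch and the two key-clamp knobs on the carriage, and leave the padlock, brush, file and lock cylinder lying where they are.

Things in the scene. Friction and masses are not known exactly. Their poses are not given: they have to be found in the camera images.
- machine: Key-cutting machine screwed to the bench: cream cast base, x -165 to +145, y -210 to +210 mm, its top 60 mm above the bench; teal motor at the rear, to 186 mm high. Origin on the bench under the machine; x points from its front (operator's side, where the carriage and stop pin are) to its rear, y to its left as the operator sees it, z up.
- carriage (a joint): Travel of the carriage (orange and black block on two rods, 94 mm deep, 150 mm long, flat top 155 mm above the bench) in m: 0 at home by the cutter, where a spring holds it; grows as it is pushed right (machine's -y); end stop at 0.100. The spring pushes back with 3 N at home, 11 N at the end stop. It weighs about 0.9 kg and its motion is damped.
- push_face (a point): Middle of the flat orange left end of the carriage, 130 mm above the bench: the place to push; moves with the carriage. The face is 94 mm wide along the machine's x, reaches from 70 to 155 mm above the bench and looks to the machine's +y. At home there are 89 mm free to its left before the left rod bracket, which is 105 mm high.
- catch_face (a point): Left (machine +y) upright face of the dark steel catch that stands out 39 mm from the front of the carriage, 101 mm above the bench; moves with the carriage. The catch is 36 mm deep, its underside 96 mm above the bench, with a sloping lead-in on its right that presses the pin down as it passes over. Not to be touched.
- pin_side (a point): Right (machine -y) side of the upright stop pin, 101 mm above the bench; axes as the machine's; fixed during a run. Latched, catch_face lies here (equal y in the machine's frame); at home it is 45 to 70 mm further left. When the catch has gone 2 mm or more past, the pin springs up behind it and the carriage can come back only as far as the pin.
- stop_pin (a joint): How far the upright steel stop pin (10 mm thick, round top, 106 mm above the bench when up) is pressed down into its aluminium block, in m: 0 up, 0.012 fully down; a light spring (2 to 4 N) lifts it. Pressed down about 10 mm it lets the carriage go.
- clamp_left: Black wing knob of the left key clamp on top of the carriage, 36 mm long, 13 mm thick; its axis 43 mm to the right of the carriage's left end and 4 mm behind the middle of its depth; origin at its foot, 174 mm above the bench, top at 188 mm. Not to be touched.
- clamp_right: The same knob of the right key clamp, 115 mm to the right of the carriage's left end. Not to be touched.
- padlock_center (a point): Middle of a brass padlock, 20 mm thick, lying on the bench to the left of the machine. Leave alone.
- chip_brush_grip (a point): Handle of a 190 mm brush with a dark red handle, 20 mm thick, lying on the bench to the right of the machine. Leave alone.
- file_mid (a point): Middle of a 230 mm flat file with a wooden handle, 22 mm thick, lying on the bench in front of the machine. Leave alone.
- lock_cylinder_mid (a point): Middle of a brass lock cylinder, 34 mm wide and 34 mm high, standing on the machine's base at the left rear (base top 60 mm above the bench). Leave alone.

How it is judged:
By the outcome, as a careful person would: the job done as asked, in the order asked, and still so for the second after the job is handed in, with the robot touching nothing.
It also fails if it takes over 35 s, if anything falls off the work surface, if the arm or the gripper's body presses on something with over 40 N, if the wrist force passes 120 N, or if a joint passes its speed limit or range.

## Working session

There is one attempt and no reset: what is moved stays moved. The work goes in short steps, each a Python script; the robot and the scene stay as the last script left them, time stands still between calls to the robot, and variables do not carry over. Pictures are saved under pics/ and viewed, at most 10 in all, crops included, and the job is handed in when it is done.

```bash
mkdir -p pics; ls; python3 - <<'E'
from station import *
import cv2,numpy as np
for n in("top","side"):
    cv2.imwrite(f"pics/{n}0.png",get_image(n)[...,::-1])
    c=get_calibration(n);print(n,{k:np.round(v,3).tolist() for k,v in c.items()})
    for k in("machine","carriage","push_face","catch_face","pin_side","clamp_left","clamp_right","padlock_center","lock_cylinder_mid"):
        print(k,[(np.round(d["extent"]).tolist(),round(d["score"],2)) for d in spot_in(k,n)[:3]])
o=get_obs();print(o)
E
```

```text
pics
top {'fx': 472.512, 'fy': 472.512, 'cx': 314.392, 'cy': 242.83, 'R': [[-0.013, -0.999, -0.035], [-0.981, 0.019, -0.192], [0.192, 0.032, -0.981]], 't': [56.045, 569.233, 904.292]}
machine [([376.0, 208.0, 252.0, 197.0], 0.89)]
carriage [([378.0, 230.0, 148.0, 87.0], 0.72)]
push_face [([378.0, 234.0, 142.0, 86.0], 0.7)]
catch_face [([378.0, 235.0, 145.0, 86.0], 0.88)]
pin_side [([370.0, 277.0, 16.0, 25.0], 0.78)]
clamp_left [([334.0, 212.0, 14.0, 23.0], 0.49), ([376.0, 235.0, 146.0, 87.0], 0.41)]
clamp_right [([374.0, 227.0, 12.0, 19.0], 0.75)]
padlock_center [([219.0, 180.0, 33.0, 32.0], 0.65), ([378.0, 234.0, 145.0, 87.0], 0.55), ([333.0, 215.0, 14.0, 19.0], 0.22)]
lock_cylinder_mid [([322.0, 145.0, 14.0, 24.0], 0.64), ([369.0, 276.0, 21.0, 25.0], 0.3)]
side {'fx': 564.012, 'fy': 564.012, 'cx': 329.959, 'cy': 236.213, 'R': [[0.803, -0.596, -0.012], [-0.396, -0.518, -0.758], [0.446, 0.613, -0.652]], 't': [-422.131, 324.425, 922.414]}
machine [([403.0, 283.0, 229.0, 194.0], 0.82), ([368.0, 424.0, 116.0, 34.0], 0.54)]
carriage [([361.0, 267.0, 87.0, 123.0], 0.72)]
push_face [([360.
[... 235 characters left out ...]
er []
lock_cylinder_mid []
{'t': 1.0, 'joint_pos': array([ 6.86848548e+01,  1.24256169e+01,  9.24405534e+01, -2.29091256e-03,
        7.51321528e+01, -6.42881192e+00]), 'qvel': array([-0.02675987, -0.03782585,  0.15057245,  0.0654751 ,  0.01827494,
        0.04981751]), 'effort': array([-7.64899632e-04, -3.96894908e+01, -3.04266787e+01, -2.47224643e-04,
        7.42647262e-04,  3.34932871e-06]), 'tcp_pos': array([160.56184252, 604.03956807, 231.32435124]), 'ee_rot': array([1.79998581e+02, 2.38807883e-03, 1.65114254e+02]), 'wrist_force': array([-0.26516284,  0.86068977, -0.28175843]), 'moment': array([ 0.02517034, -0.01673643,  0.02635767]), 'grip_force': 0.0, 'grip_width': 85.51788677523773}
```

View pics/top0.png

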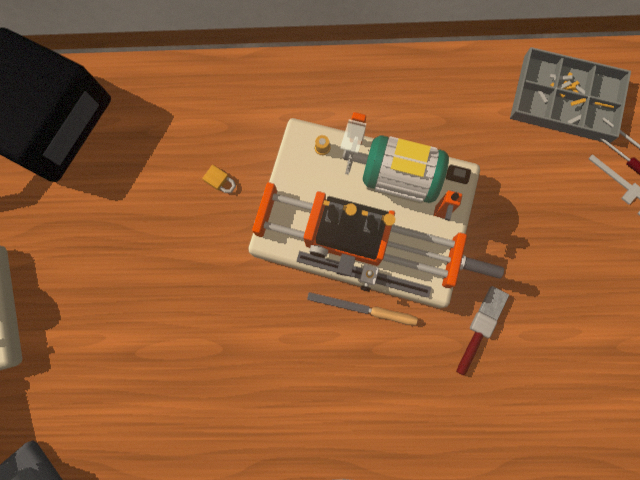

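View pics/side0.png

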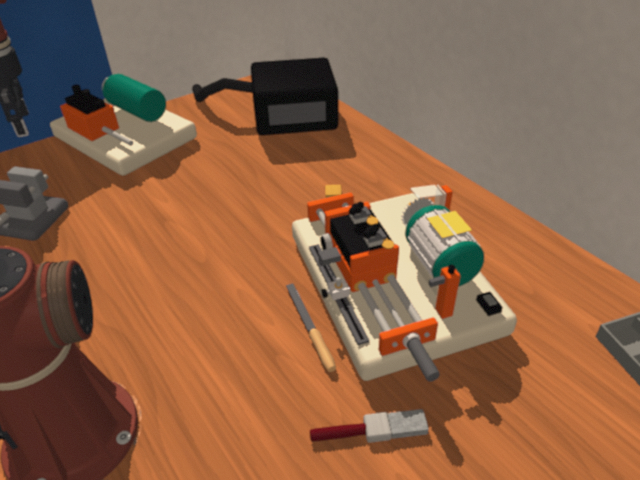

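```bash
python3 - <<'E'
import cv2
a=cv2.imread("pics/top0.png")[115:315,245:485]
cv2.imwrite("pics/crop.png",cv2.resize(a,(720,600),interpolation=cv2.INTER_CUBIC))
E
```

```text
(no output)
```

View pics/crop.png

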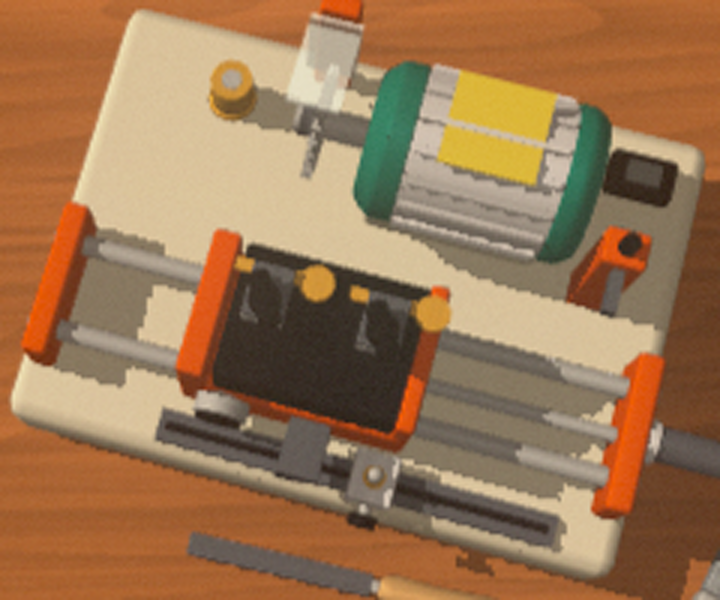

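```bash
cat > h.py <<'E'
import numpy as np
from station import *
def bp(n,u,v,z):
    c=get_calibration(n);R=np.array(c["R"]);t=np.array(c["t"])
    d=R.T@[(u-c["cx"])/c["fx"],(v-c["cy"])/c["fy"],1];C=-R.T@t
    return C+d*(z-C[2])/d[2]
def pj(n,X):
    c=get_calibration(n);p=np.array(c["R"])@X+np.array(c["t"])
    return [c["cx"]+c["fx"]*p[0]/p[2],c["cy"]+c["fy"]*p[1]/p[2]]
E
python3 - <<'E'
from h import *
from scipy.optimize import least_squares
c=get_calibration("top");print("cam",-np.array(c["R"]).T@np.array(c["t"]))
f=lambda p,z:bp("top",245+p[0]/3,115+p[1]/3,z)
P=np.array([f(p,57)[:2] for p in[(131,10),(10,410),(608,580),(706,148)]])
M=np.array([(145,210),(-165,210),(-165,-210),(145,-210)])
def T(q,m):
    a=np.radians(q[2]);return np.array(m)@np.array([[np.cos(a),np.sin(a)],[-np.sin(a),np.cos(a)]])+q[:2]
r=least_squares(lambda q:(T(q,M)-P).ravel(),[600,-100,-14]);q=r.x;print(q,r.fun)
def inv(X): 
    a=np.radians(q[2]);return (np.array(X[:2])-q[:2])@np.array([[np.cos(a),-np.sin(a)],[np.sin(a),np.cos(a)]])
for n,p,z in[("pin",(374,474),106),("catch LF",(282,470),111),("catch RF",(322,478),111),("plate RL",(217,230),155),("plate FL",(178,388),155),("plate RR",(242,236),155),("plate FR",(212,390),155),("bracket L rear",(66,205),105),("br L front",(24,352),105),("carr FR",(405,447),155),("carrRR",(447,292),155),("cyl",(233,78),94)]:
    X=f(p,z);print(n,X.round(),inv(X).round())
E
```

```text
cam [385.58847449  16.36793651 997.98026238]
[649.6182354  -60.88535966 -16.39367736] [ 4.97965244  1.25124189 -3.63497336  5.83372104 -2.02389223 -3.16674826
  0.67921314 -3.91821459]
pin [500. -59. 106.] [-144.  -40.]
catch LF [503.  -1. 111.] [-158.   16.]
catch RF [497. -26. 111.] [-156.   -9.]
plate RL [647.  37. 155.] [-30.  93.]
plate FL [548.  62. 155.] [-132.   89.]
plate RR [643.  21. 155.] [-29.  77.]
plate FR [547.  41. 155.] [-128.   69.]
bracket L rear [683. 138. 105.] [-24. 200.]
br L front [584. 164. 105.] [-127.  197.]
carr FR [510. -74. 155.] [-131.  -52.]
carrRR [ 605. -103.  155.] [-31. -53.]
cyl [773.  26.  94.] [ 94. 118.]
```

```bash
cat >> h.py <<'E'
from scipy.spatial.transform import Rotation
yaw=np.radians(-15.5); ym=np.array([-np.sin(yaw),np.cos(yaw),0]); face=np.array([597.5,49.5,0])
def att(sgn,tilt=20):
    a=np.radians(tilt);z=-np.cos(a)*np.array([0,0,1.])-np.sin(a)*ym
    x=sgn*(-np.cos(a)*ym+np.sin(a)*np.array([0,0,1.]));y=np.cross(z,x)
    return Rotation.from_matrix(np.c_[x,y,z]).as_euler("xyz",degrees=True)
def pos(s,z): # s = TCP distance left of the face (home)
    return face+ym*s+np.array([0,0,z])
E
python3 - <<'E'
from h import *
import cv2
for s in(1,-1):
    print(s,att(s),[np.round(j,0) if (j:=solve_ik(pos(d,z),att(s))) is not None else None for d,z in((45,230),(45,126),(-75,126))])
s=min((1,-1),key=lambda s:abs(solve_ik(pos(45,230),att(s))[5]+6))
grip(0)
goto(pos(45,240),att(s)); move_l(pos(45,126),speed=120); move_l(pos(20,126),speed=80)
o=get_obs();print(s,o["t"],o["tcp_pos"],o["wrist_force"],o["grip_width"])
for n in("top","side"):
    a=get_image(n)[...,::-1]; b=a[115:315,245:485] if n=="top" else a[150:390,260:548]
    cv2.imwrite(f"pics/{n}1.png",cv2.resize(b,(720,600),interpolation=cv2.INTER_CUBIC))
E
```

```text
1 [-180.   -20.  -105.5] [None, array([  11.,   24.,   91.,  -19.,   74., -147.]), None]
-1 [180.   20.   74.5] [array([ 11.,  18.,  87., -18.,  84.,  30.]), array([ 11.,  24.,  91., -19.,  74.,  33.]), array([  1.,  18., 100., -21.,  69.,  25.])]Traceback (most recent call last):
  File "<stdin>", line 5, in <module>
  File "<stdin>", line 5, in <lambda>
TypeError: 'NoneType' object is not subscriptable
```

```bash
python3 - <<'E'
from h import *
import cv2
s=-1
grip(0)
goto(pos(45,240),att(s)); move_l(pos(45,126),speed=120); move_l(pos(20,126),speed=80)
o=get_obs();print(s,o["t"],o["tcp_pos"],o["wrist_force"],o["grip_width"])
for n in("top","side"):
    a=get_image(n)[...,::-1]; b=a[115:315,245:485] if n=="top" else a[150:390,260:548]
    cv2.imwrite(f"pics/{n}1.png",cv2.resize(b,(720,600),interpolation=cv2.INTER_CUBIC))
E
```

```text
-1 5.7333 [602.6911906  68.0698698 126.2195688] [ 0.12024187  1.40257308 -0.09855238] -0.1256567767535343
```

View pics/top1.png

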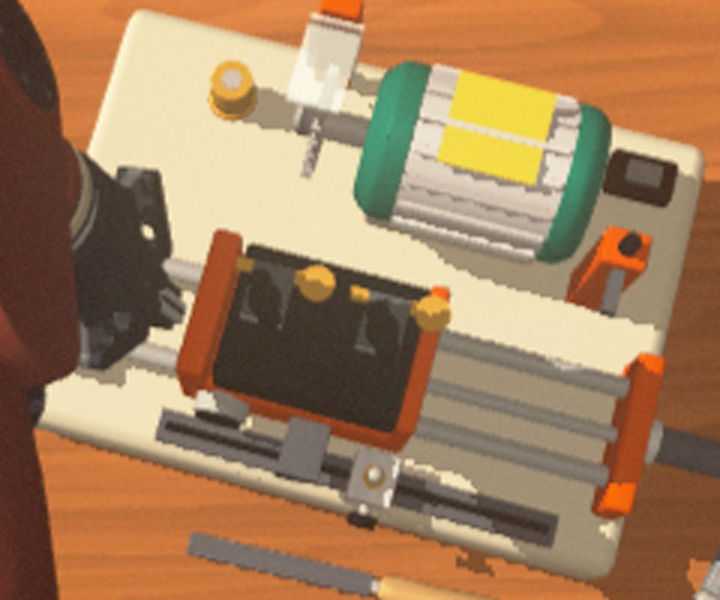

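View pics/side1.png

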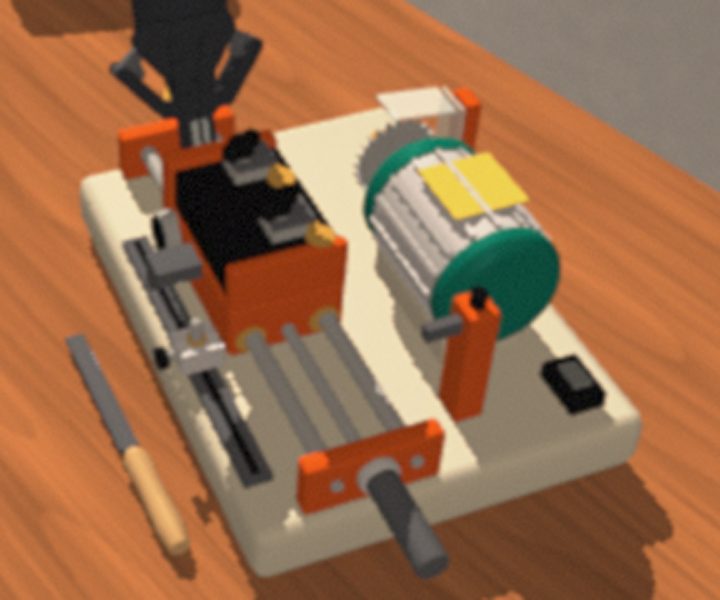

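The fingertips (top crop 172,305) stand about 10 mm left of the middle of the orange face (198,310). They are clear of the bracket and knobs, so I'll push.

```bash
python3 - <<'E'
from h import *
import cv2
move_l(pos(-68,126),speed=45)
o=get_obs();print(o["t"],o["tcp_pos"],o["wrist_force"])
ims=[]
for n in("top","side"):
    a=get_image(n)[...,::-1]; b=a[175:315,305:485] if n=="top" else a[190:350,290:470]
    ims.append(cv2.resize(b,(400,400*b.shape[0]//b.shape[1]),interpolation=cv2.INTER_CUBIC)[:310])
cv2.imwrite("pics/p2.png",np.hstack(ims))if ims[0].shape==ims[1].shape else cv2.imwrite("pics/p2.png",np.hstack([cv2.resize(i,(400,330)) for i in ims]))
E
```

```text
7.9417 [578.98739276 -12.67857633 125.9279938 ] [-1.35736174 10.72200391  1.86372686]
```

View pics/p2.png

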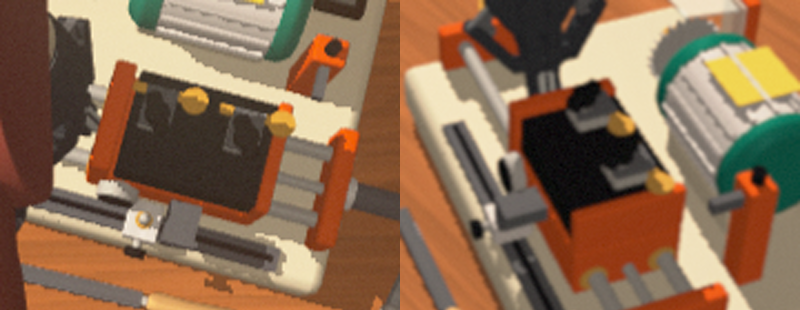

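The catch (left picture, 185,222) is now right of the pin (143,218), with a gap of about 10 mm. I'll let go by backing off slowly.

```bash
python3 - <<'E'
from h import *
import cv2
move_l(pos(-30,126),speed=30)
o=get_obs();print(o["t"],o["wrist_force"])
move_l(pos(35,126),speed=80); move_l(pos(45,240),speed=120); wait(0.5)
o=get_obs();print(o["t"],o["tcp_pos"],o["wrist_force"])
ims=[]
for n in("top","side"):
    a=get_image(n)[...,::-1]; b=a[175:315,305:485] if n=="top" else a[200:340,290:470]
    ims.append(cv2.resize(b,(400,311),interpolation=cv2.INTER_CUBIC))
cv2.imwrite("pics/p3.png",np.hstack(ims))
E
```

```text
9.4583 [-0.50788837  0.92130479 -0.65702283]
12.025 [609.52409234  92.84292985 239.91810028] [-0.57973936 -0.43389225 -0.17551191]
```

View pics/p3.png

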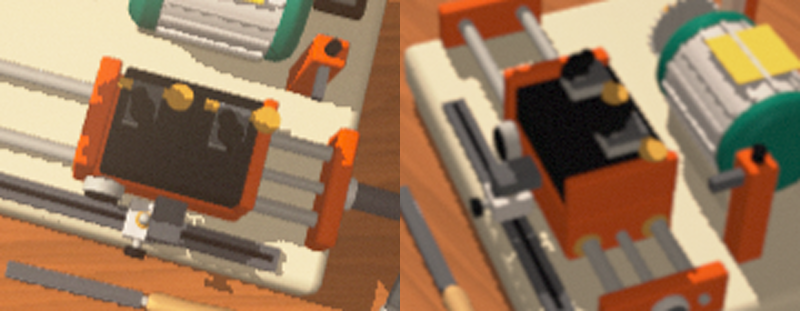

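The catch (left picture, 168,215) rests against the right side of the pin (143,215). The carriage has stayed parked, and the robot is clear of everything.

```bash
python3 -c "
from station import *
print(sign_off())"
```

```text
the job is handed in; nothing more can be done
None
```

The carriage is latched against the stop pin, as the last camera pictures show; the robot touched only its left end, stands clear, and the job was handed in at about 12 s.

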